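Bond the second layer of record boxes on the transfer tray

ROBOT

A 7-joint arm with a two-finger parallel gripper is mounted at the origin on a cart in front of the work surface, level with it; the furniture and walls round the work are solid. World frame = base frame: x ahead of the robot, y to its left, z up, the work surface at z = 0. Lengths are in m, angles in rad, forces in N, time in s.
With the tool pointing down it reaches from about 0.35 to 0.775 m from the base axis. Payload 3.1 kg.
Tool frame: the origin (TCP) lies at the very end of the fingers, on their centre line; the grasp point (between the pads) lies 19 mm behind it (hold_point_z is the distance from the TCP to the grasp point, in m); z points along the fingers, y is the line along which they close (so a half turn about z gives the same grasp; the last joint's range is limited). The gripper opens to 85 mm and grips with 20 to 120 N. Pads are 22 mm wide; open, the fingers measure 114 mm over their backs; the gripper's body (76 mm by 85 mm) begins 54 mm behind the grasp point. The pads swing forward as they close: fully open they stand 13 mm farther back than shut.
Start: joints at [1.243, 0.311, 0.014, 1.512, -0.004, 1.319, -0.027], TCP at [0.155, -0.528, 0.231] pointing down, gripper open.
Joint ranges: [-2.7, 2.7], [-0.3, 1.91], [-1.27, 1.3], [0.12, 2.57], [-1.44, 4.58], [0.2, 2.03], [-3.05, 3.05]. Speed limits (rad/s): [2.79, 2.79, 3.14, 3.14, 3.14, 3.14, 3.14].

INTERFACE

Orientations are given as [roll, pitch, yaw] about the fixed x, y, z axes, in that order (R = Rz(yaw) Ry(pitch) Rx(roll)).
In Python, from rig import state, grab_frame, camera_params, sign_off, hold_point_z gives the robot as it stands.
- The arm moves only by the shell command python3 -m jog 'ROWS' [OPENING] [FORCE]. ROWS is JSON, a list that holds one entry, the list of rows, each a list of 4 numbers: the shift along the tool's x, y, z in m, then the turn about the tool's z in rad. A call has 1 to 20 rows; each row is the pose to reach, as a shift and turn from the pose commanded when the call began, along the tool's axes at that moment; what a row does not reach only later rows make up. A row lasts 1/10 s, in which the tool goes at most 50 mm and 8.59 degrees, less where a joint would pass 70% of its speed; a pose out of reach is approached as far as the arm can. A call with a gripper value outside its range is refused whole. OPENING is the opening, from 0 (shut) to 1 (fully open), set as the call begins (- or left out, the last holds). The fingers move at their own pace and stop on an object; FORCE is the grip in N (left out, the last holds). Time passes only in rows, so rows that repeat a pose let the fingers close. It gives the time, the measured TCP pose, the force, the opening and the grip force at its end, in the units of the state.
- state(): the state, without advancing time (a new reading comes with each control period).
- grab_frame(name): name is "side" or "top" or "wrist"; returns the picture (480x640x3 uint8, blue, green, red); there is no depth.
- camera_params(name): a dict with "intrinsics" (3x3 intrinsics, pixels), "world_to_cam" (4x4, takes a point from world to camera coordinates); the wrist camera has in their place "mount" (4x4, takes a point from camera to tool coordinates, whose origin is the TCP and whose axes are the flange's). Camera axes: x right, y down, z forward; pixel columns grow to the right and rows downward; lengths in m; the calibration is good to about 2 mm. A picture is of the moment at which its call begins: read the wrist's pose just before it. camera_params takes no time and is no camera call.
- sign_off(): hands the job in; it is judged then, once.
The state is a dict: "t": time; "joint_pos": joint angles; "qd": joint speeds; "joint_efforts": joint torques, N m; "tcp_pos": TCP position; "ee_rot": TCP orientation; "contact_force": force on the tool from outside, world axes, zero at the start; "torque": the same for the moment, N m; "width": finger opening in m; "grasp_force": force on a finger pad.
Only numpy, scipy, OpenCV 4.12 (cv2) and the standard library are available. Lean on these libraries where they do the work, as an engineer would, in place of code of your own. Each camera call takes 0.05 s, during which the arm holds its last target. There are 200 camera calls.

TASK

The lower layer of record boxes lies in the transfer tray, two side by side and one across the end, and the first box of the second layer is already up. Finish the second layer with the two boxes from the desk in the same pattern turned end for end, so that every box bridges a joint below: one alongside the box that is up, one across the end of the two. Close the boxes up snug against each other, square and flush with the layer below, and leave the rest of the desk as it is.

Things in the scene. Friction and masses are not known exactly. Their poses are not given: they have to be found in the camera images.
- tray: fixed dark wooden tray, low lip, brass handle at each end, turned any way round; 152 x 215 mm outside, lip top 22 up, floor 134 x 197 and 8 up. Origin: centre of underside; x across, y along it, z up. Lower layer: 128 (x) by 193 (y), centred, its top 54 up. In tray x, y: upper box places, centres at (-32, 32) (laid already) and (32, 32), both along y, and (0, -64), along x
- low_cross: grey archive-board record box, block 63 mm wide, 128 long, 46 high, about 0.25 kg, buff paper panel on its closed lid, blank brass-framed label on each end; same when turned half round. Origin: centre of underside; x across, y along it, z up. Lower layer, across the +y end of the tray, held by the lip with about 3 mm of play
- low_left: grey archive-board record box, block 63 mm wide, 128 long, 46 high, about 0.25 kg, buff paper panel on its closed lid, blank brass-framed label on each end; same when turned half round. Origin: centre of underside; x across, y along it, z up. Lower layer, along the tray on its -x side, at the -y end
- low_right: grey archive-board record box, block 63 mm wide, 128 long, 46 high, about 0.25 kg, buff paper panel on its closed lid, blank brass-framed label on each end; same when turned half round. Origin: centre of underside; x across, y along it, z up. Lower layer, along the tray on its +x side, at the -y end
- top_laid: grey archive-board record box, block 63 mm wide, 128 long, 46 high, about 0.25 kg, buff paper panel on its closed lid, blank brass-framed label on each end; same when turned half round. Origin: centre of underside; x across, y along it, z up. Already laid in the upper layer, along the tray on its -x side, at the +y end, its axes as the tray's; loose, held by friction only
- box_a: grey archive-board record box, block 63 mm wide, 128 long, 46 high, about 0.25 kg, buff paper panel on its closed lid, blank brass-framed label on each end; same when turned half round. Origin: centre of underside; x across, y along it, z up. One of the two still to be laid, flat on the desk; either may go to either place
- box_b: grey archive-board record box, block 63 mm wide, 128 long, 46 high, about 0.25 kg, buff paper panel on its closed lid, blank brass-framed label on each end; same when turned half round. Origin: centre of underside; x across, y along it, z up. The other of the two still to be laid, flat on the desk
- tumbler: clear cut-glass tumbler, 82 mm across, 94 mm high, standing near; leave it alone. Origin: centre of its foot
- ink: square dark ink bottle 50 x 50 x 60 mm, standing near; leave it alone. Origin: centre of its underside
- reading_glass: magnifying glass, 81 x 174 x 16 mm, lying near; leave it alone. Origin: centre of its underside

How it is judged:
By the outcome, as a careful person would: the job done as asked, in the order asked, and still so for the second after the job is handed in, with the robot touching nothing.
It also fails if it takes over 67 s, if anything falls off the work surface, if the arm or the gripper's body presses on something with over 40 N, if the wrist force passes 120 N, or if a joint passes its speed limit or range.

## Working session

There is one attempt and no reset: what is moved stays moved. The work goes in short steps, Python scripts to look and compute and a shell command to move; the robot and the scene stay as the last step left them, time stands still between calls to the robot, and variables do not carry over. Pictures are saved under pics/ and viewed, at most 10 in all, crops included, and the job is handed in when it is done.

```bash
ls; mkdir -p pics; python3 - <<'E'
from rig import *
import cv2,numpy as np
np.set_printoptions(precision=4,suppress=True)
s=state();print(s['t'],s['tcp_pos'],s['ee_rot'],s['width'],hold_point_z)
for n in('top','side','wrist'):
    print(n,{k:np.array(v) for k,v in camera_params(n).items()}); cv2.imwrite(f'pics/{n}0.png',grab_frame(n))
E
```

```text
pics
0.0 [ 0.1549 -0.527   0.2302] [-3.1392  0.0001  0.2859] 0.08561417004025042 0.0187
top {'intrinsics': array([[571.2569,   0.    , 319.8122],
       [  0.    , 571.2569, 230.9772],
       [  0.    ,   0.    ,   1.    ]]), 'world_to_cam': array([[-0.0046, -1.    ,  0.0007, -0.0105],
       [-0.9972,  0.0045, -0.0753,  0.5906],
       [ 0.0752, -0.0011, -0.9972,  1.6488],
       [ 0.    ,  0.    ,  0.    ,  1.    ]])}
side {'intrinsics': array([[592.2371,   0.    , 319.0593],
       [  0.    , 592.2371, 241.6456],
       [  0.    ,   0.    ,   1.    ]]), 'world_to_cam': array([[-0.812 , -0.5833,  0.0208,  0.4677],
       [-0.3671,  0.4827, -0.7952,  0.2845],
       [ 0.4538, -0.6533, -0.606 ,  1.4503],
       [ 0.    ,  0.    ,  0.    ,  1.    ]])}
wrist {'intrinsics': array([[366.8485,   0.    , 320.244 ],
       [  0.    , 366.8485, 240.2359],
       [  0.    ,   0.    ,   1.    ]]), 'mount': array([[-0.0003, -0.9605, -0.2782,  0.0722],
       [ 1.    , -0.0003,  0.    ,  0.0002],
       [-0.0001, -0.2782,  0.9605, -0.1424],
       [ 0.    ,  0.    ,  0.    ,  1.    ]])}
```

View pics/top0.png

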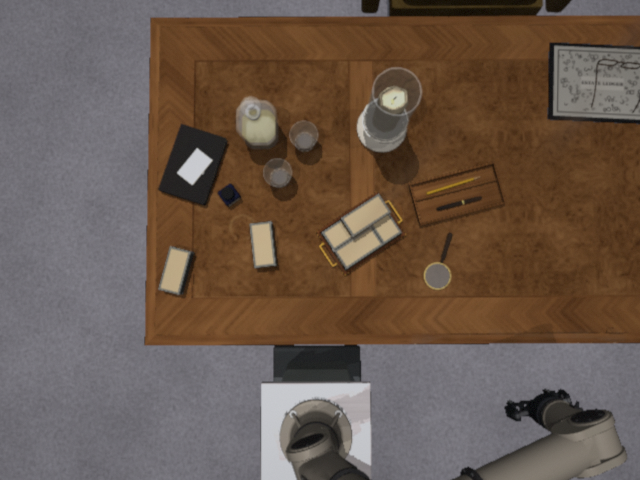

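View pics/side0.png

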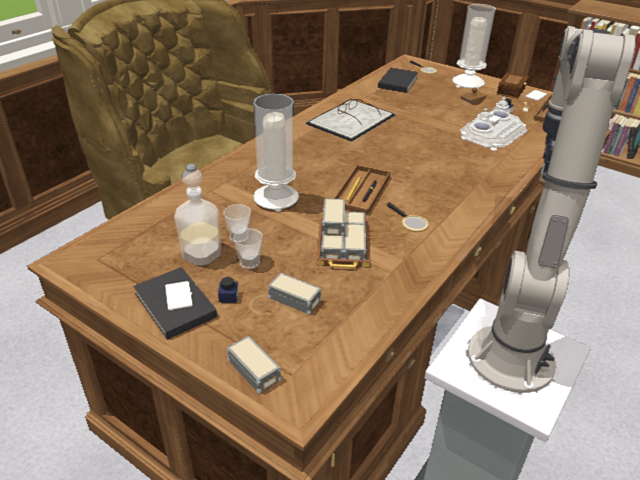

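The top view shows the tray at about (362,232) with its +y end to the right. The laid box is at about (367,217), and the loose boxes are at (262,245) and (176,271). Next I'll measure them.

```bash
cat > h.py <<'E'
import numpy as np,cv2
from rig import *
from scipy.spatial.transform import Rotation as R
np.set_printoptions(precision=4,suppress=True)
def cam(n,s=None):
    p=camera_params(n);K=np.array(p['intrinsics'])
    if n!='wrist': return K,np.array(p['world_to_cam'])
    T=np.eye(4);T[:3,:3]=R.from_euler('xyz',s['ee_rot']).as_matrix();T[:3,3]=s['tcp_pos']
    return K,np.linalg.inv(T@np.array(p['mount']))
def proj(C,P):
    K,W=C;q=(np.atleast_2d(P)@W[:3,:3].T+W[:3,3])@K.T;return q[:,:2]/q[:,2:]
def back(C,uv,z):
    K,W=C;uv=np.atleast_2d(uv).astype(float);d=np.c_[uv,np.ones(len(uv))]@np.linalg.inv(K).T@W[:3,:3]
    c=-W[:3,:3].T@W[:3,3];return (c+d*((z-c[2])/d[:,2:]))[:,:2]
def buff(im):
    h=cv2.cvtColor(im,cv2.COLOR_BGR2HSV)
    return cv2.inRange(h,(12,35,130),(30,120,255))
def panels(im,C,z,amin):
    m=buff(im);n,l,st,ce=cv2.connectedComponentsWithStats(m)
    for i in range(1,n):
        if st[i,4]>amin:
            ys,xs=np.where(l==i);w=back(C,np.c_[xs,ys],z)*1000
            (c,sz,a)=cv2.minAreaRect(w.astype(np.float32))
            if sz[0]>sz[1]: a+=90
            print(i,st[i],'c',np.array(c),'size',np.array(sz),'long-axis deg',(a+90+90)%180-90)
E
python3 - <<'E'
from h import *
im=cv2.imread('pics/top0.png');C=cam('top')
for z in(.046,.1): print(z);panels(im,C,z,80)
cv2.imwrite('pics/c1.png',cv2.resize(im[180:310,140:420],None,fx=2.8,fy=2.8,interpolation=cv2.INTER_CUBIC))
E
```

```text
0.046
4 [381  87  26  23 217] c [ 979.282 -231.23 ] size [73.4392 66.0457] long-axis deg 89.2771224975586
8 [237  96  38  46 970] c [919.8958 173.6718] size [134.3853 108.4187] long-axis deg 0.0847499668598175
19 [344 196  44  38 828] c [ 635.4958 -144.8051] size [ 56.4657 123.2943] long-axis deg -57.24782943725586
21 [376 219  23  23 305] c [ 591.304  -207.0283] size [47.1211 53.994 ] long-axis deg -56.68248748779297
22 [251 223  23  43 781] c [551.811  152.9088] size [119.6667  54.1608] long-axis deg 6.3473896980285645
23 [325 222  25  26 377] c [578.3041 -61.7373] size [54.4185 57.7616] long-axis deg -56.58622360229492
24 [337 231  44  36 739] c [ 541.1641 -123.4128] size [ 54.4925 120.2557] long-axis deg -57.1378173828125
25 [160 248  29  45 786] c [478.5208 405.3981] size [ 54.1772 118.9188] long-axis deg -14.121864318847656
26 [424 263  27  26 114] c [ 459.2914 -348.5341] size [74.689  71.4624] long-axis deg 89.73798370361328
42 [573 428  22  17 100] c [   3.4359 -755.9122] size [36.752  63.5373] long-axis deg -74.09668731689453
51 [598 434  13  24 107] c [ -17.7772 -808.5291] 
[... 512 characters left out ...]
9507 147.5093] size [115.7327  52.3803] long-axis deg 6.347376823425293
23 [325 222  25  26 377] c [574.5727 -60.0803] size [52.6294 55.8627] long-axis deg -56.586143493652344
24 [337 231  44  36 739] c [ 538.6537 -119.7282] size [ 52.7011 116.3023] long-axis deg -57.1378059387207
25 [160 248  29  45 786] c [478.07   391.6981] size [ 52.3961 115.0094] long-axis deg -14.121864318847656
26 [424 263  27  26 114] c [ 459.4727 -337.4486] size [72.2336 69.113 ] long-axis deg 89.73804473876953
42 [573 428  22  17 100] c [  18.6034 -731.4342] size [35.5438 61.4485] long-axis deg -74.09667110443115
51 [598 434  13  24 107] c [  -1.9122 -782.3212] size [62.0804 27.9085] long-axis deg 3.809176445007324
```

View pics/c1.png

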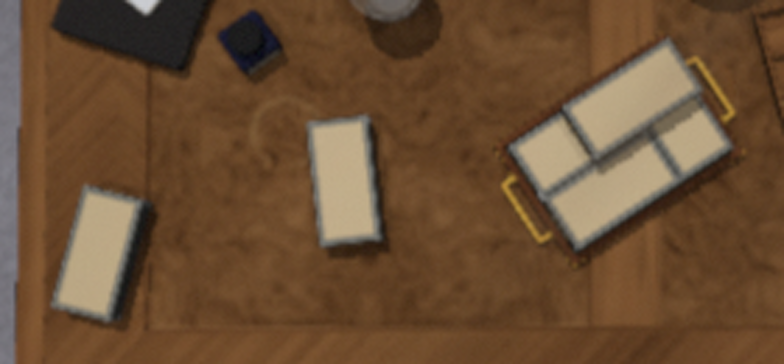

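The crop shows the tray, with the laid box on its upper right side, and both loose boxes clear of everything. Sizes fit the 63 x 128 boxes with slightly smaller panels. I'll go over the tray first for a close look.

```bash
cat >> h.py <<'E'
def go(x,y,z,yawdeg):
    "shift in the tool's axes (m) and turn (rad) from the present pose to world x,y,z mm, yaw deg"
    s=state();M=R.from_euler('xyz',s['ee_rot']).as_matrix();M0=R.from_euler('xyz',[np.pi,0,s['ee_rot'][2]]).as_matrix()
    d=M0.T@(np.array([x,y,z])/1000-s['tcp_pos']);a=np.radians(yawdeg)-s['ee_rot'][2]
    print('row',d.round(4),'turn',round(-((a+np.pi)%(2*np.pi)-np.pi),4),'| tcp',np.array(s['tcp_pos'])*1000,np.degrees(s['ee_rot']),'t',s['t'],'q7',s['joint_pos'][6])
E
python3 -c "
from h import *
go(400,-400,250,0);go(540,-130,280,0)"
```

```text
row [ 0.271  -0.0529 -0.0195] turn 0.2858 | tcp [ 154.9097 -527.1594  230.4569] [-179.8948    0.0056   16.3778] t 0.15 q7 -0.02723007702944771
row [ 0.4815 -0.2725 -0.0495] turn 0.2858 | tcp [ 154.9097 -527.1594  230.4569] [-179.8948    0.0056   16.3778] t 0.15 q7 -0.02723007702944771
```

```bash
python3 -m jog '[[[0.135,-0.026,-0.02,0.1],[0.271,-0.053,-0.02,0.2858],[0.271,-0.053,-0.02,0.2858],[0.271,-0.053,-0.02,0.2858],[0.271,-0.053,-0.02,0.2858],[0.48,-0.27,-0.05,0.2858],[0.48,-0.27,-0.05,0.2858],[0.48,-0.27,-0.05,0.2858],[0.48,-0.27,-0.05,0.2858],[0.48,-0.27,-0.05,0.2858],[0.48,-0.27,-0.05,0.2858],[0.48,-0.27,-0.05,0.2858],[0.48,-0.27,-0.05,0.2858],[0.48,-0.27,-0.05,0.2858],[0.48,-0.27,-0.05,0.2858]]]' 1
python3 - <<'E'
from h import *
s=state();im=grab_frame('wrist');cv2.imwrite('pics/w1.png',im);C=cam('wrist',s)
go(540,-130,280,0)
for z in(.1,.054): print(z);panels(im,C,z,1500)
E
```

```text
t: 1.65
tcp_pos: [0.5386, -0.1352, 0.2808]
ee_rot: [3.14, 0.001, -0.003]
contact_force: [0.2, -0.2, -0.3]
width: 0.0857
grasp_force: 0.0
row [ 0.0014 -0.0055  0.0009] turn -0.0034 | tcp [ 538.5608 -135.495   280.8812] [179.936    0.0721  -0.1973] t 1.7 q7 -1.4226802279880575
0.1
9 [ 255   38  151  136 9340] c [ 630.7938 -142.9248] size [ 51.9366 116.7481] long-axis deg -57.1798095703125
31 [ 355  109   74   78 3102] c [ 598.1206 -196.2569] size [48.9183 45.363 ] long-axis deg 33.02040481567383
43 [ 211  131   72   73 2827] c [582.0696 -71.4928] size [45.5539 45.9954] long-axis deg -57.20553207397461
44 [   0  132   84  118 5741] c [561.3923 110.3011] size [100.2794  44.7131] long-axis deg 6.395143032073975
45 [ 250  151  123  103 5766] c [ 550.4836 -126.4304] size [ 45.5737 102.2656] long-axis deg -56.91459655761719
0.054
9 [ 255   38  151  136 9340] c [ 633.6078 -144.0483] size [ 59.3289 133.3651] long-axis deg -57.179813385009766
31 [ 355  109   74   78 3102] c [ 596.2841 -204.9713] size [55.881  51.8196] long-axis deg 33.02043914794922
43 [ 211  131   72   73 2827] c [577.9486 -62.4492] size [52.0377 52.542 ] long-axis deg -57.205528259277344
44 [   0  132   84  118 5741] c [554.3282 145.2198] size [114.5525  51.0772] long-axis deg 6.395133018493652
45 [ 250  151  123  103 5766] c [ 541.8669 -125.2063] size [ 52.0603 116.8213] long-axis deg -56.91460037231445
```

View pics/w1.png

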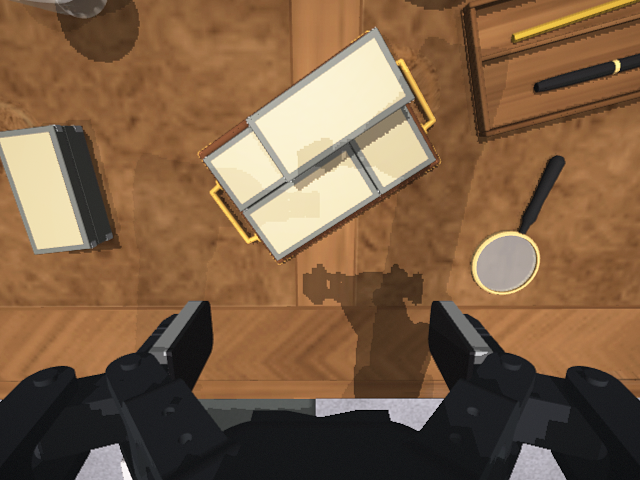

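The wrist view shows the tray and laid box clearly: the laid panel is centred at about (330,105) px, giving (631,-143) mm at -57.2°. It agrees with the top camera to about 2.5 mm. Next is box_a.

```bash
python3 -c "
from h import *
go(500,150,200,6.4)"
```

```text
row [-0.0395 -0.2854  0.0809] turn -0.1151 | tcp [ 538.5608 -135.495   280.8812] [179.936    0.0721  -0.1973] t 1.7 q7 -1.4226802279880575
```

```bash
python3 -m jog '[[[-0.04,-0.28,0.08,-0.115],[-0.04,-0.28,0.08,-0.115],[-0.04,-0.28,0.08,-0.115],[-0.04,-0.28,0.08,-0.115],[-0.04,-0.28,0.08,-0.115],[-0.04,-0.28,0.08,-0.115],[-0.04,-0.28,0.08,-0.115],[-0.04,-0.28,0.08,-0.115],[-0.04,-0.28,0.08,-0.115],[-0.04,-0.28,0.08,-0.115]]]'
python3 - <<'E'
from h import *
s=state();im=grab_frame('wrist');cv2.imwrite('pics/w2.png',im);C=cam('wrist',s)
panels(im,C,.046,1500)
go(552,151.5,130,6.4);go(552,151.5,17,6.4)
E
```

```text
t: 2.7
tcp_pos: [0.5004, 0.1441, 0.2016]
ee_rot: [3.14, -0.001, 0.11]
contact_force: [0.1, 0.2, 0.4]
width: 0.0855
grasp_force: 0.0
5 [ 284   80   69  151 4869] c [553.0823 151.2206] size [116.41    51.7623] long-axis deg 6.4079742431640625
8 [ 555  108   85   95 5103] c [579.7177 -71.3577] size [53.3456 60.3582] long-axis deg -56.88523483276367
26 [   0  142   49  145 5203] c [477.9202 396.9604] size [ 37.6606 117.0356] long-axis deg -14.278968811035156
50 [ 579  189   61   81 3281] c [ 522.0173 -103.9426] size [53.4345 50.583 ] long-axis deg 33.05020523071289
row [ 0.0521 -0.0013  0.0716] turn -0.0009 | tcp [500.3365 144.4112 201.5771] [179.9532  -0.0409   6.351 ] t 2.75 q7 -1.8872000521548986
row [ 0.0521 -0.0013  0.1846] turn -0.0009 | tcp [500.3365 144.4112 201.5771] [179.9532  -0.0409   6.351 ] t 2.75 q7 -1.8872000521548986
```

```bash
python3 -m jog '[[[0.053,-0.001,0.04,0],[0.053,-0.001,0.08,0],[0.053,-0.001,0.12,0],[0.053,-0.001,0.15,0],[0.053,-0.001,0.18,0],[0.053,-0.001,0.193,0],[0.053,-0.001,0.193,0],[0.053,-0.001,0.193,0]]]' && python3 -m jog '[[[0,0,0,0],[0,0,0,0],[0,0,0,0],[0,0,0,0],[0,0,0,0],[0,0,0,0]]]' 0.6 40 && python3 -c "
from h import *
go(553,151,130,6.4)"
```

```text
t: 3.55
tcp_pos: [0.5532, 0.1537, 0.0095]
ee_rot: [-3.141, -0.002, 0.114]
contact_force: [0.2, -0.3, 0.7]
width: 0.0854
grasp_force: 0.0
t: 4.15
tcp_pos: [0.5539, 0.1539, 0.0105]
ee_rot: [3.141, -0.004, 0.115]
contact_force: [0.5, -1.5, 6.3]
width: 0.0622
grasp_force: 46.2
row [-0.0012  0.0028 -0.1195] turn 0.0031 | tcp [553.8615 153.8702  10.4512] [179.9921  -0.2383   6.5749] t 4.15 q7 -1.9668275618039899
```

```bash
python3 -m jog '[[[0,0,-0.04,0],[0,0,-0.08,0],[0,0,-0.12,0],[0,0,-0.14,0],[0,0,-0.14,0]]]' && python3 -c "
from h import *
go(557,-190,145,-57.2)"
```

```text
t: 4.65
tcp_pos: [0.5543, 0.1551, 0.1521]
ee_rot: [-3.14, -0.008, 0.115]
contact_force: [1.0, 0.3, -2.7]
width: 0.0622
grasp_force: 46.0
row [-0.037   0.3431  0.0071] turn 1.1137 | tcp [554.2541 155.0648 152.0686] [-179.9149   -0.4534    6.6084] t 4.65 q7 -1.9070276002857725
```

```bash
python3 -m jog '[[[-0.037,0.343,0.0,1.114],[-0.037,0.343,0.0,1.114],[-0.037,0.343,0.0,1.114],[-0.037,0.343,0.0,1.114],[-0.037,0.343,0.0,1.114],[-0.037,0.343,0.0,1.114],[-0.037,0.343,0.0,1.114],[-0.037,0.343,0.0,1.114],[-0.037,0.343,0.0,1.114],[-0.037,0.343,0.0,1.114],[-0.037,0.343,0.0,1.114],[-0.037,0.343,0.0,1.114],[-0.037,0.343,0.0,1.114]]]' 
python3 - <<'E'
from h import *
s=state();im=grab_frame('wrist');cv2.imwrite('pics/w3.png',im);C=cam('wrist',s)
print(s['tcp_pos'],s['ee_rot'])
print('held');panels(im,C,s['tcp_pos'][2]+.0355,4000)
print('laid');panels(im,C,.1,4000)
E
```

```text
t: 5.95
tcp_pos: [0.5548, -0.1901, 0.1483]
ee_rot: [-3.141, 0.0, -0.997]
contact_force: [0.0, -0.4, -2.9]
width: 0.0626
grasp_force: 45.9
[ 0.5548 -0.1901  0.1483] [-3.1415  0.0002 -0.9968]
held
34 [   97   158   115   200 17210] c [ 614.9567 -189.6031] size [28.9968 65.0878] long-axis deg -57.13203430175781
45 [  233   188   176   147 22124] c [ 573.4875 -216.5038] size [51.2914 47.8684] long-axis deg 32.82603073120117
50 [ 246  367  150   54 5395] c [ 547.8698 -176.7132] size [51.2607 21.7022] long-axis deg 32.90617752075195
laid
34 [   97   158   115   200 17210] c [ 630.8572 -142.7899] size [ 51.7093 116.0699] long-axis deg -57.13205337524414
45 [  233   188   176   147 22124] c [ 556.9061 -190.7616] size [91.4669 85.3629] long-axis deg 32.82600021362305
50 [ 246  367  150   54 5395] c [ 511.2226 -119.8037] size [91.4122 38.7011] long-axis deg 32.90616989135742
```

View pics/w3.png

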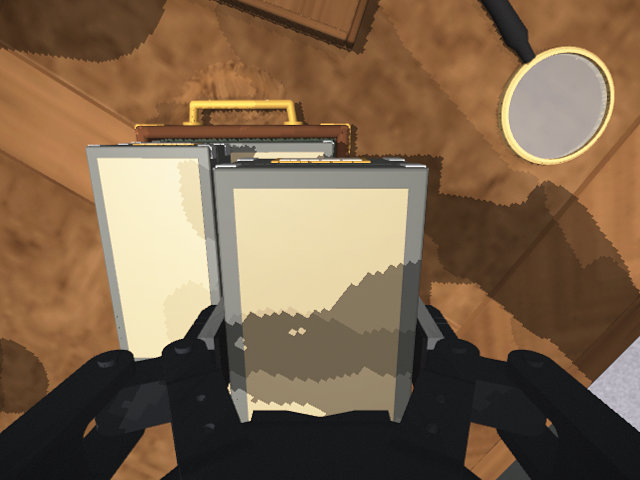

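The laid box is at left, with panel corner (90,145), and the held box is centred at about (320,290), square with it. In tray axes the held box is +88 mm in x and -3.3 mm in y from the laid one. I'll lower it with a finger's gap.

```bash
python3 -m jog '[[[0.0033,-0.001,0.03,0],[0.0033,-0.001,0.055,0],[0.0033,-0.001,0.07,0],[0.0033,-0.001,0.077,0],[0.0033,-0.001,0.08,0],[0.0033,-0.001,0.08,0],[0.0033,-0.001,0.08,0]]]'
```

```text
t: 6.7
tcp_pos: [0.5582, -0.1937, 0.0695]
ee_rot: [-3.14, -0.002, -0.999]
contact_force: [-0.1, 0.7, -1.3]
width: 0.0622
grasp_force: 45.8
```

```bash
python3 -m jog '[[[0,0,0.002,0],[0,0,0.004,0],[0,0,0.005,0],[0,0,0.005,0]]]'
```

```text
t: 7.1
tcp_pos: [0.5577, -0.1935, 0.0644]
ee_rot: [-3.141, -0.001, -0.999]
contact_force: [-1.9, 0.9, 4.1]
width: 0.0626
grasp_force: 46.5
```

```bash
python3 -m jog '[[[0,0,0,0],[0,0,0,0],[0,0,0,0],[0,0,-0.01,0],[0,0,-0.04,0],[0,0,-0.08,0],[0,0,-0.09,0],[-0.04,0,-0.11,0],[-0.04,0,-0.11,0],[-0.04,0,-0.11,0]]]' 0.81
python3 - <<'E'
from h import *
s=state();im=grab_frame('wrist');cv2.imwrite('pics/w4.png',im);C=cam('wrist',s)
print(s['tcp_pos'],s['ee_rot'],s['contact_force'],s['width'])
panels(im,C,.1,3000)
E
```

```text
t: 8.1
tcp_pos: [0.5359, -0.1589, 0.1743]
ee_rot: [-3.14, -0.001, -0.997]
contact_force: [0.0, -0.6, -0.2]
width: 0.0691
grasp_force: 0.0
[ 0.5359 -0.1589  0.1743] [-3.1403 -0.0013 -0.9968] [ 0.0427 -0.6007 -0.1881] 0.06910039927364693
21 [  275    85    94   198 17232] c [ 557.9107 -191.2048] size [ 51.5575 116.3903] long-axis deg -57.30403137207031
22 [  116    87   109   197 17224] c [ 630.9291 -142.985 ] size [ 51.7099 116.004 ] long-axis deg -57.142181396484375
34 [ 255  190   71  145 4323] c [ 547.9382 -141.2141] size [42.3068 95.8622] long-axis deg -56.94944381713867
```

View pics/w4.png

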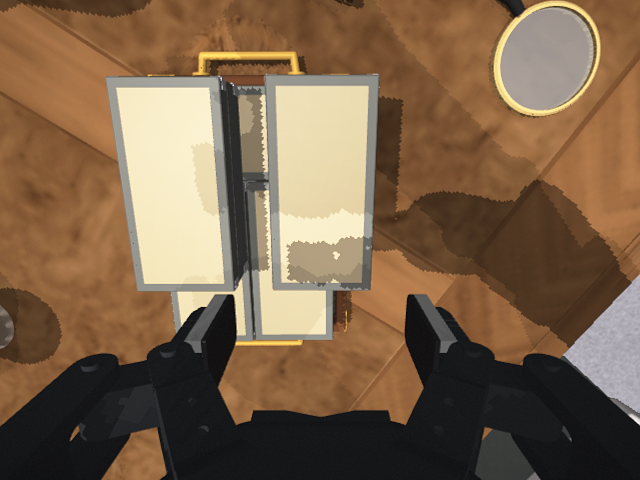

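The released box (panel about (322,180)) stands square, +87.5 mm across and +0.9 mm along from the laid one. Next I'll turn 90° and push it in with both open fingertips so it stays square.

```bash
python3 -c "
from h import *
go(513.8,-219.7,62,32.85)"
```

```text
row [0.0383 0.0506 0.1115] turn -1.5719 | tcp [ 535.6185 -160.0736  173.5491] [179.9967  -0.0562 -57.2125] t 8.15 q7 -2.335789047195033
```

```bash
python3 -m jog '[[[0.038,0.051,0,-1.572],[0.038,0.051,0,-1.572],[0.038,0.051,0,-1.572],[0.038,0.051,0,-1.572],[0.038,0.051,0,-1.572],[0.038,0.051,0,-1.572],[0.038,0.051,0,-1.572],[0.038,0.051,0,-1.572],[0.038,0.051,0,-1.572],[0.038,0.051,0,-1.572],[0.038,0.051,0,-1.572],[0.038,0.051,0,-1.572],[0.038,0.051,0.04,-1.572],[0.038,0.051,0.08,-1.572],[0.038,0.051,0.105,-1.572],[0.038,0.051,0.112,-1.572],[0.038,0.051,0.112,-1.572],[0.038,0.051,0.112,-1.572]]]' 1 && python3 -c "
from h import *
go(513.8,-219.7,62,32.85)"
```

```text
t: 9.95
tcp_pos: [0.5146, -0.22, 0.0626]
ee_rot: [3.139, -0.002, 0.572]
contact_force: [-1.6, 0.1, 0.5]
width: 0.0856
grasp_force: 0.0
row [-0.0005 -0.0007  0.0006] turn -0.0012 | tcp [ 514.5883 -220.0069   62.6097] [179.8681  -0.0884  32.7797] t 9.95 q7 -0.778099455295889
```

```bash
python3 -m jog '[[[0.004,0,0,0],[0.008,0,0,0],[0.011,0,0,0],[0.014,0,0,0],[0.017,0,0,0],[0.02,0,0,0],[0.023,0,0,0],[0.026,0,0,0],[0.028,0,0,0],[0.028,0,0,0],[0.028,0,0,0]]]'
python3 - <<'E'
from h import *
s=state();im=grab_frame('wrist');cv2.imwrite('pics/w5.png',im);C=cam('wrist',s)
print(s['tcp_pos'],s['ee_rot'],s['contact_force'],s['width'])
panels(im,C,.1,3000)
E
```

```text
t: 11.05
tcp_pos: [0.5373, -0.2034, 0.0612]
ee_rot: [-3.141, -0.001, 0.574]
contact_force: [0.4, 0.2, 0.0]
width: 0.0851
grasp_force: 0.0
[ 0.5373 -0.2034  0.0612] [-3.1414 -0.0011  0.5736] [0.4171 0.218  0.0092] 0.08505612699815301
1 [   0    0   79  100 7095] c [574.9422 -91.3173] size [22.958  20.9212] long-axis deg 32.85110855102539
2 [   83     0   470    80 36632] c [ 616.9229 -151.8202] size [ 18.0647 116.4089] long-axis deg -57.148738861083984
15 [  10  135   96  125 8962] c [ 542.6638 -112.2053] size [35.6079 20.6132] long-axis deg 32.8873405456543
16 [  105   144   425   170 67846] c [ 574.0148 -179.3592] size [ 51.0501 116.4256] long-axis deg -57.14899826049805
```

View pics/w5.png

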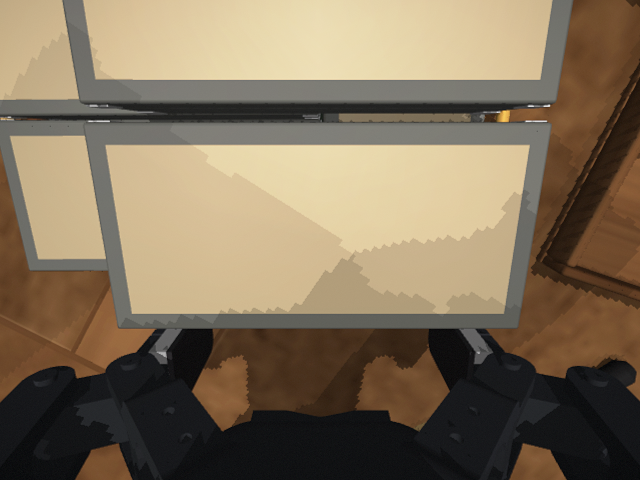

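The camera shows the box's upper edge at row about 123 and the laid box's edge at row about 105, a gap of about 5 mm, parallel and level at the ends. I'll push the rest.

```bash
python3 -m jog '[[[0.0015,0,0,0],[0.003,0,0,0],[0.0045,0,0,0],[0.0045,0,0,0],[0.0045,0,0,0]]]'
python3 - <<'E'
from h import *
s=state();im=grab_frame('wrist');cv2.imwrite('pics/w6.png',im);C=cam('wrist',s)
print(s['tcp_pos'],s['ee_rot'],s['contact_force'],s['width'])
panels(im,C,.1,3000)
col=im[60:170,320].mean(1);print(col.round(0)); print(im[60:170,180].mean(1).round(0));print(im[60:170,480].mean(1).round(0))
E
```

```text
t: 11.6
tcp_pos: [0.5408, -0.2016, 0.0612]
ee_rot: [3.142, -0.0, 0.573]
contact_force: [-0.4, -0.5, -0.4]
width: 0.0856
grasp_force: 0.2
[ 0.5408 -0.2016  0.0612] [ 3.1415 -0.0004  0.5732] [-0.3757 -0.5038 -0.4204] 0.0855739494340824
1 [   0    0   80  111 7796] c [577.1193 -89.8426] size [25.6834 21.0399] long-axis deg 32.826805114746094
2 [   81     0   471    97 43736] c [ 618.5469 -150.8392] size [ 22.1992 116.3723] long-axis deg -57.169776916503906
5 [  105   145   425   169 67419] c [ 577.403  -177.4929] size [ 50.7847 116.3609] long-axis deg -57.176700592041016
6 [  11  146   96  122 8750] c [ 543.8973 -111.6992] size [35.2461 20.6699] long-axis deg 32.859657287597656
[204. 203. 204. 203. 203. 203. 203. 203. 204. 203. 204. 204. 204. 203.
 204. 204. 203. 205. 204. 205. 203. 205. 204. 204. 203. 204. 204. 204.
 204. 203. 203. 203. 204. 204. 206. 193. 115. 114. 115. 117. 116. 117.
 117. 115. 115. 115. 116. 116. 117. 117. 117. 117. 118. 117. 118. 116.
 102.  91.  77.  52.  29.  33.  56.  92. 106. 111. 115. 118. 117. 118.
 117. 117. 118. 117. 118. 116. 118. 118. 118. 118. 117. 117. 
[... 560 characters left out ...]
07. 106.
 116. 155. 181. 178. 176. 178. 178. 178. 177. 177. 178. 178. 177. 178.
 178. 178. 178. 178. 178. 178. 177. 177. 177. 177. 176. 177.]
[186. 186. 185. 185. 184. 185. 186. 185. 185. 185. 186. 185. 185. 186.
 185. 186. 186. 186. 186. 186. 186. 187. 186. 186. 186. 186. 185. 185.
 186. 184. 185. 185. 186. 186. 188. 176. 123. 112. 113. 113. 114. 113.
 113. 113. 114. 113. 114. 113. 113. 113. 113. 114. 114. 112. 115. 111.
 100.  87.  74.  47.  27.  31.  54.  91. 105. 107. 112. 115. 113. 114.
 114. 113. 114. 114. 115. 114. 114. 115. 114. 115. 115. 114. 114. 113.
 123. 164. 189. 187. 186. 187. 187. 187. 186. 187. 187. 187. 187. 187.
 186. 186. 187. 187. 187. 187. 187. 187. 187. 187. 187. 187.]
```

```bash
python3 -m jog '[[[0.0008,0,0,0],[0.0008,0,0,0],[0.0008,0,0,0],[-0.005,0,0,0],[-0.02,0,0,0],[-0.02,0,-0.04,0],[-0.02,0,-0.09,0],[-0.02,0,-0.14,0],[-0.02,0,-0.14,0]]]'; python3 -c "
from h import *
go(427,416,190,-14.2)"
```

```text
t: 12.55
tcp_pos: [0.5281, -0.2147, 0.2099]
ee_rot: [3.128, -0.01, 0.572]
contact_force: [0.5, 0.7, 0.2]
width: 0.0856
grasp_force: 0.0
row [ 0.2565 -0.585   0.0199] turn 0.8199 | tcp [ 528.0733 -214.7362  209.8644] [179.2026  -0.554   32.7774] t 12.55 q7 -0.7502894195213657
```

```bash
python3 -m jog '[[[0.256,-0.585,0.02,0.82],[0.256,-0.585,0.02,0.82],[0.256,-0.585,0.02,0.82],[0.256,-0.585,0.02,0.82],[0.256,-0.585,0.02,0.82],[0.256,-0.585,0.02,0.82],[0.256,-0.585,0.02,0.82],[0.256,-0.585,0.02,0.82],[0.256,-0.585,0.02,0.82],[0.256,-0.585,0.02,0.82],[0.256,-0.585,0.02,0.82],[0.256,-0.585,0.02,0.82],[0.256,-0.585,0.02,0.82],[0.256,-0.585,0.02,0.82],[0.256,-0.585,0.02,0.82],[0.256,-0.585,0.02,0.82],[0.256,-0.585,0.02,0.82],[0.256,-0.585,0.02,0.82]]]'
python3 - <<'E'
from h import *
s=state();im=grab_frame('wrist');cv2.imwrite('pics/w7.png',im);C=cam('wrist',s)
print(s['qd'])
panels(im,C,.046,3000)
go(479.5,403.5,9,-14.2)
E
```

```text
t: 14.35
tcp_pos: [0.4231, 0.4156, 0.1814]
ee_rot: [3.141, -0.001, -0.25]
contact_force: [-0.5, 0.3, -0.2]
width: 0.0851
grasp_force: 0.0
[-0.0083  0.0014 -0.0075 -0.0041 -0.0045 -0.0001  0.0006]
3 [  281    69    74   162 11373] c [479.7488 403.8055] size [ 51.7579 115.5487] long-axis deg -14.395416259765625
row [ 0.058  -0.0018  0.1725] turn -0.002 | tcp [422.7991 416.0615 181.475 ] [179.9708  -0.0524 -14.3121] t 14.4 q7 -2.814554486986501
```

```bash
python3 -m jog '[[[0.058,-0.002,0.03,0],[0.058,-0.002,0.07,0],[0.058,-0.002,0.11,0],[0.058,-0.002,0.14,0],[0.058,-0.002,0.163,0],[0.058,-0.002,0.172,0],[0.058,-0.002,0.172,0],[0.058,-0.002,0.172,0]]]' && python3 -m jog '[[[0,0,0,0],[0,0,0,0],[0,0,0,0],[0,0,0,0],[0,0,0,0],[0,0,0,0]]]' 0.6 40 && python3 -m jog '[[[0,0,-0.04,0],[0,0,-0.08,0],[0,0,-0.12,0],[0,0,-0.14,0],[0,0,-0.14,0]]]' && python3 -c "
from h import *
go(540.4,-60.4,150,32.85)"
```

```text
t: 15.2
tcp_pos: [0.4794, 0.4061, 0.0107]
ee_rot: [-3.14, -0.001, -0.247]
contact_force: [-0.5, -0.1, 1.7]
width: 0.0852
grasp_force: 0.0
t: 15.8
tcp_pos: [0.4795, 0.4063, 0.0112]
ee_rot: [-3.14, -0.002, -0.247]
contact_force: [0.6, -0.8, 6.2]
width: 0.0625
grasp_force: 45.9
t: 16.3
tcp_pos: [0.48, 0.4077, 0.1533]
ee_rot: [-3.135, -0.004, -0.247]
contact_force: [0.6, 0.1, -2.1]
width: 0.062
grasp_force: 45.4
row [0.173  0.4392 0.0033] turn -0.8202 | tcp [479.9755 407.7318 153.3372] [-179.5973   -0.2555  -14.146 ] t 16.3 q7 -2.745842325001766
```

```bash
python3 -m jog '[[[0.173,0.44,0,-0.82],[0.173,0.44,0,-0.82],[0.173,0.44,0,-0.82],[0.173,0.44,0,-0.82],[0.173,0.44,0,-0.82],[0.173,0.44,0,-0.82],[0.173,0.44,0,-0.82],[0.173,0.44,0,-0.82],[0.173,0.44,0,-0.82],[0.173,0.44,0,-0.82],[0.173,0.44,0,-0.82],[0.173,0.44,0,-0.82],[0.173,0.44,0,-0.82],[0.173,0.44,0,-0.82]]]' 
python3 - <<'E'
from h import *
s=state();im=grab_frame('wrist');cv2.imwrite('pics/w8.png',im);C=cam('wrist',s)
print(s['tcp_pos'],s['ee_rot'],s['qd'])
print('held');panels(im,C,s['tcp_pos'][2]+.0348,3000)
print('laid');panels(im,C,.1,3000)
E
```

```text
t: 17.7
tcp_pos: [0.5381, -0.0611, 0.1488]
ee_rot: [-3.14, 0.0, 0.577]
contact_force: [0.0, -0.1, -1.7]
width: 0.0625
grasp_force: 45.4
[ 0.5381 -0.0611  0.1488] [-3.1401  0.0002  0.5767] [-0.0001 -0.006   0.0041 -0.0091  0.0044  0.0021  0.0006]
held
12 [  431   161   209    97 19647] c [616.6655 -89.8817] size [28.9712 64.7385] long-axis deg -57.329307556152344
14 [  233   181   175   175 27279] c [563.4809 -45.2998] size [58.1333 51.3235] long-axis deg 33.03547286987305
17 [  426   276   211    82 14351] c [ 587.0385 -109.6134] size [29.114  65.6941] long-axis deg -57.29196548461914
laid
12 [  431   161   209    97 19647] c [ 630.3503 -142.2587] size [ 51.4673 115.0078] long-axis deg -57.329368591308594
14 [  233   181   175   175 27279] c [535.868  -63.0591] size [103.2735  91.176 ] long-axis deg 33.03547668457031
17 [  426   276   211    82 14351] c [ 577.718  -177.3121] size [ 51.7209 116.7052] long-axis deg -57.29196548461914
```

View pics/w8.png

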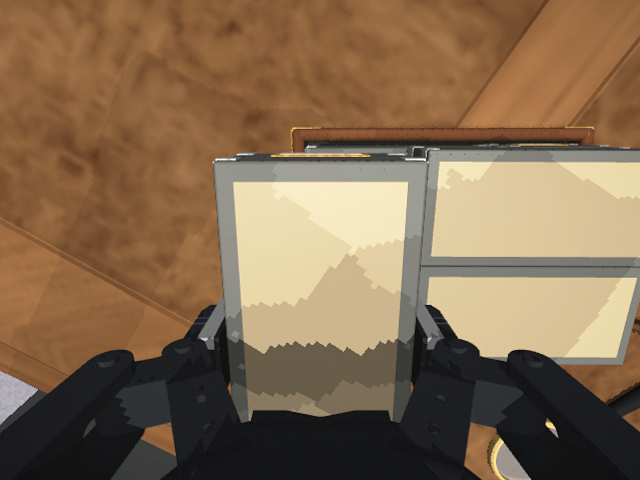

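The held box (panel about (320,300) px) stands 23 mm off the ends of the two upper boxes, and those two (at the right) are snug and level. It needs +1.4 mm in tool x and a turn of +0.3°.

```bash
python3 -m jog '[[[0.0014,0.0005,0.03,0.005],[0.0014,0.0005,0.055,0.005],[0.0014,0.0005,0.07,0.005],[0.0014,0.0005,0.076,0.005],[0.0014,0.0005,0.079,0.005],[0.0014,0.0005,0.081,0.005],[0.0014,0.0005,0.083,0.005],[0.0014,0.0005,0.083,0.005],[0.0014,0.0005,0.083,0.005]]]'
```

```text
t: 18.65
tcp_pos: [0.5405, -0.0631, 0.0668]
ee_rot: [3.141, -0.001, 0.568]
contact_force: [0.3, 0.2, -1.4]
width: 0.0626
grasp_force: 45.5
```

```bash
python3 -m jog '[[[0,0,0.0015,0],[0,0,0.0025,0],[0,0,0.0025,0]]]' && python3 -m jog '[[[0,0,0,0],[0,0,0,0],[0,0,0,0],[0,0,-0.01,0],[0,0,-0.04,0],[0,0,-0.08,0],[0,0,-0.09,0],[-0.04,0,-0.11,0],[-0.04,0,-0.11,0],[-0.04,0,-0.11,0]]]' 0.81
python3 - <<'E'
from h import *
s=state();im=grab_frame('wrist');cv2.imwrite('pics/w9.png',im);C=cam('wrist',s)
print(s['tcp_pos'],s['ee_rot'],s['contact_force'],s['width'])
panels(im,C,.1,3000)
E
```

```text
t: 18.95
tcp_pos: [0.5406, -0.0632, 0.0652]
ee_rot: [3.14, -0.001, 0.568]
contact_force: [-2.2, 0.7, 5.4]
width: 0.062
grasp_force: 46.3
t: 19.95
tcp_pos: [0.5062, -0.0854, 0.1743]
ee_rot: [3.14, -0.0, 0.566]
contact_force: [-0.1, 0.4, 0.1]
width: 0.069
grasp_force: 0.0
[ 0.5062 -0.0854  0.1743] [ 3.1403 -0.0004  0.5662] [-0.127   0.4208  0.1422] 0.06900552007930669
18 [  273    81    94   199 17177] c [541.6675 -63.1721] size [116.3091  51.6243] long-axis deg 32.51889419555664
19 [  417    80   220    97 19585] c [ 630.8038 -142.9138] size [ 51.5735 116.6601] long-axis deg -57.162879943847656
49 [  411   195   201    83 15385] c [ 577.86   -177.2072] size [ 51.6549 116.673 ] long-axis deg -57.17000198364258
```

```bash
python3 -c "
from h import *
go(514.4,-20.7,62,-57.17)"
```

```text
row [ 0.041  -0.0495  0.1118] turn 1.5655 | tcp [506.3979 -84.4609 173.8447] [179.9923  -0.0274  32.5249] t 20.0 q7 -1.0505799869531813
```

```bash
python3 -m jog '[[[0.041,-0.05,0,1.566],[0.041,-0.05,0,1.566],[0.041,-0.05,0,1.566],[0.041,-0.05,0,1.566],[0.041,-0.05,0,1.566],[0.041,-0.05,0,1.566],[0.041,-0.05,0,1.566],[0.041,-0.05,0,1.566],[0.041,-0.05,0,1.566],[0.041,-0.05,0,1.566],[0.041,-0.05,0,1.566],[0.041,-0.05,0,1.566],[0.041,-0.05,0.04,1.566],[0.041,-0.05,0.08,1.566],[0.041,-0.05,0.105,1.566],[0.041,-0.05,0.112,1.566],[0.041,-0.05,0.112,1.566],[0.041,-0.05,0.112,1.566]]]' 1 && python3 -c "
from h import *
go(514.4,-20.7,62,-57.17);print(state()['contact_force'])"
```

```text
t: 21.8
tcp_pos: [0.5154, -0.02, 0.063]
ee_rot: [-3.139, -0.001, -0.997]
contact_force: [0.1, -0.3, 0.7]
width: 0.0856
grasp_force: 0.0
row [0.0001 0.0012 0.001 ] turn 0.0009 | tcp [515.4036 -19.986   62.9674] [-179.872    -0.0664  -57.118 ] t 21.8 q7 -2.710076830552963
[ 0.1175 -0.3469  0.6752]
```

```bash
python3 -m jog '[[[0.004,0,0,0],[0.007,0,0,0],[0.01,0,0,0],[0.013,0,0,0],[0.016,0,0,0],[0.019,0,0,0],[0.021,0,0,0],[0.023,0,0,0],[0.023,0,0,0],[0.023,0,0,0]]]'
python3 - <<'E'
from h import *
s=state();im=grab_frame('wrist');cv2.imwrite('pics/w10.png',im);C=cam('wrist',s)
print(s['tcp_pos'],s['ee_rot'],s['contact_force'],s['width'])
panels(im,C,.1,3000)
E
```

```text
t: 22.8
tcp_pos: [0.5266, -0.0403, 0.0617]
ee_rot: [3.141, -0.001, -0.998]
contact_force: [0.3, -0.1, -0.2]
width: 0.0857
grasp_force: 0.0
[ 0.5266 -0.0403  0.0617] [ 3.1414 -0.0007 -0.9983] [ 0.2699 -0.0511 -0.1675] 0.08565629123337432
1 [   95     0   207    82 16471] c [ 604.3762 -102.0118] size [51.3275 18.6244] long-axis deg 32.778717041015625
2 [  347     0   208    81 16272] c [ 551.3687 -136.2913] size [51.3133 18.3781] long-axis deg 32.7786865234375
44 [  117   144   423   169 60632] c [549.4208 -76.9895] size [116.4296  50.9493] long-axis deg 32.78922653198242
```

View pics/w10.png

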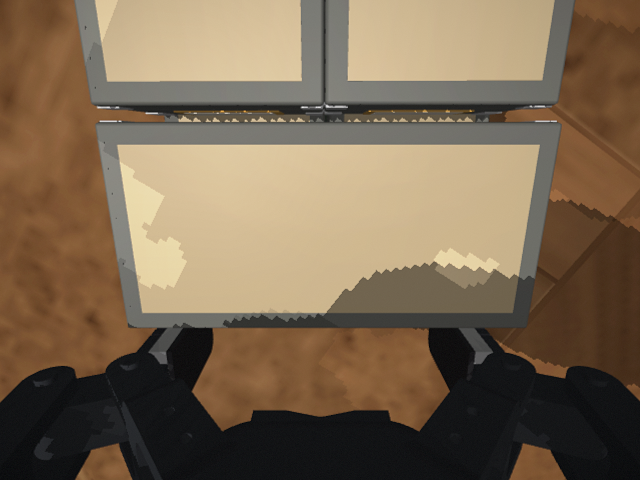

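The two upper boxes' ends are at row about 105 and the cross box edge at row about 122: parallel, gap about 4.4 mm, lateral offset about 1 mm. I'll close it up.

```bash
python3 -m jog '[[[0.0015,0,0,0],[0.003,0,0,0],[0.0045,0,0,0],[0.0045,0,0,0],[0.0045,0,0,0]]]'
python3 - <<'E'
from h import *
s=state();im=grab_frame('wrist');cv2.imwrite('pics/w11.png',im);C=cam('wrist',s)
print(s['tcp_pos'],s['contact_force'])
panels(im,C,.1,3000)
for c in(180,460):print(im[112:132,c].mean(1).round(0))
E
```

```text
t: 23.35
tcp_pos: [0.529, -0.0438, 0.0617]
ee_rot: [3.142, -0.0, -0.998]
contact_force: [-0.1, 0.8, -0.2]
width: 0.0858
grasp_force: 0.1
[ 0.529  -0.0438  0.0617] [-0.0633  0.7976 -0.205 ]
1 [   95     0   208    99 19769] c [ 605.5076 -103.7903] size [51.3146 22.8101] long-axis deg 32.79875946044922
2 [  347     0   208    98 19552] c [ 552.5052 -138.0911] size [51.2907 22.5557] long-axis deg 32.7987174987793
3 [  117   144   423   170 60600] c [551.6905 -80.3083] size [116.4128  51.3238] long-axis deg 32.81288528442383
[118. 117. 117. 119. 118. 116. 103.  90.  78.  52.  47.  81.  96. 106.
 114. 117. 115. 117. 116. 115.]
[111. 110. 111. 111. 112. 109.  97.  87.  69.  42.  48.  81.  96. 100.
 106. 107. 107. 107. 106. 107.]
```

```bash
python3 -m jog '[[[-0.005,0,0,0],[-0.02,0,0,0],[-0.02,0,-0.04,0],[-0.02,0,-0.09,0],[-0.02,0,-0.14,0],[-0.02,0,-0.19,0],[-0.02,0,-0.2,0],[-0.02,0,-0.2,0],[-0.02,0,-0.2,0]]]'
python3 - <<'E'
from h import *
s=state();im=grab_frame('wrist');cv2.imwrite('pics/w12.png',im);C=cam('wrist',s)
print(s['tcp_pos'],s['ee_rot'])
for z in(.1,.054):panels(im,C,z,1500)
t=grab_frame('side');cv2.imwrite('pics/fin.png',np.hstack([cv2.resize(im,(400,300)),cv2.resize(t[170:320,260:460],(400,300))]))
E
```

```text
t: 24.3
tcp_pos: [0.5168, -0.0261, 0.2603]
ee_rot: [3.139, 0.001, -0.997]
contact_force: [0.1, -0.0, -0.5]
width: 0.0852
grasp_force: 0.0
[ 0.5168 -0.0261  0.2603] [ 3.1393  0.0015 -0.9971]
2 [ 242    0   72   93 6399] c [ 616.2203 -120.1643] size [51.7827 61.8609] long-axis deg -57.13334655761719
3 [ 328    0   73   93 6435] c [ 563.2222 -154.4206] size [51.7088 61.8846] long-axis deg -57.13338088989258
24 [ 247  108  150   68 8101] c [551.897  -80.3902] size [116.8096  51.6152] long-axis deg 32.84481430053711
34 [   0  154   82   91 2991] c [726.9052  88.405 ] size [74.2928 75.9185] long-axis deg -57.6550407409668
2 [ 242    0   72   93 6399] c [ 625.2114 -125.4636] size [59.653  71.2629] long-axis deg -57.13337326049805
3 [ 328    0   73   93 6435] c [ 564.1584 -164.9264] size [59.5677 71.2902] long-axis deg -57.13337326049805
24 [ 247  108  150   68 8101] c [551.1121 -79.6445] size [134.5629  59.4599] long-axis deg 32.84481430053711
34 [   0  154   82   91 2991] c [752.7188 114.805 ] size [85.5842 87.4569] long-axis deg -57.655033111572266
```

View pics/fin.png

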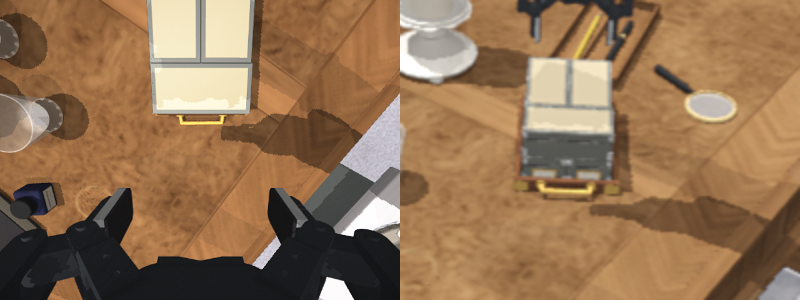

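The final view shows all three upper boxes closed up, square and level over the layer below, with the arm well clear.

```bash
python3 -c "
from rig import *
print(sign_off())"
```

```text
the job is handed in; nothing more can be done
None
```

The second layer is finished and handed in at about 24 s of the 67 s: both desk boxes are in place, closed up to gaps under about 1 mm and square, the cross box about 1 mm off centre, and nothing else on the desk was touched.

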